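Raise the pick-bay shutter to its height stop and bolt it open

ROBOT

A 7-joint arm with a two-finger parallel gripper is mounted at the origin on the work surface. World frame = base frame: x ahead of the robot, y to its left, z up, the work surface at z = 0. Lengths are in m, angles in rad, forces in N, time in s.
With the tool pointing down it reaches from about 0.425 to 0.95 m from the base axis. Payload 4.7 kg.
Tool frame: the origin (TCP) lies on the centre line of the jaws, within the pads' length; the fingertips stand robot.nose_length ahead of it and the grasp point (between the pads) lies 8 mm behind it (robot.nose_length is the distance from the TCP to the fingertips, in m); z points along the fingers, x is the direction in which the jaws open and shut, and the axes are right-handed (so a half turn about z gives the same grasp; the last joint's range is limited). The gripper opens to 85 mm and grips with 20 to 120 N. Pads are 22 mm wide; open, the fingers measure 114 mm over their backs; the gripper's body (76 mm by 85 mm) begins 54 mm behind the grasp point. The pads swing forward as they close: fully open they stand 13 mm farther back than shut.
Start: joints at [-1.247, 0.469, -0.049, 1.532, 0.024, 1.141, -0.082], TCP at [0.233, 0.633, 0.242] pointing down, gripper open.
Joint ranges: [-2.59, 2.59], [-0.33, 1.99], [-1.39, 1.29], [0.1, 2.45], [-1.04, 4.18], [0.21, 1.99], [-2.66, 2.66]. Speed limits (rad/s): [2.57, 2.57, 3.14, 3.14, 3.14, 3.14, 3.14].

INTERFACE

Orientations are given as [roll, pitch, yaw] about the fixed x, y, z axes, in that order (R = Rz(yaw) Ry(pitch) Rx(roll)).
In Python, from plant import robot gives the robot as it stands. Calls block until the motion is done:
- robot.goto(position, orientation): joint-space move of the TCP to a pose.
- robot.move_straight(position, vel=0.15, attitude=None, contact_N=None): straight line of the TCP; attitude=None keeps the orientation; vel is the mean speed in m/s. With contact_N (N) it stops when the force on the tool has changed by that much, and returns True; else False.
- robot.move_joints(angles): joint-space move.
- robot.grip(opening, strength=None): opening from 0.0 (shut) to 1.0 (fully open); strength is the grip in N (None keeps the last); returns when the fingers have stopped.
- robot.sleep(seconds).
- robot.inverse_kinematics(position, orientation): joint angles nearest the present ones, or None.
- robot.sense(): the state.
- robot.grab_frame(name): name is "scene" or "side" or "wrist"; returns a dict with "image" (420x560x3 uint8, red, green, blue), "range_z" (420x560 float32, m along the optical axis (not along the pixel's ray), 0 where there is no reading), "fx", "fy", "cx", "cy" (pixels), "dist_coeffs" ([k1, k2, p1, p2, k3] as OpenCV has them; the pictures are not rectified), "R" (3x3) and "t" (3): a world point X has camera coordinates R X + t. Camera axes: x right, y down, z forward; pixel columns grow to the right and rows downward; lengths in m; the calibration is good to about 2 mm. A picture is of the moment at which its call begins.
A pose or a line that the arm cannot do raises robot.IKError and nothing moves.
- robot.close_job(): hands the job in, once; it reports no verdict.
The state is a dict: "t": time; "joint_pos": joint angles; "joint_velocities": joint speeds; "effort": joint torques, N m; "tcp_pos": TCP position; "tcp_rot": TCP orientation; "wrist_force": force on the tool from outside, world axes, zero at the start; "torque": the same for the moment, N m; "opening": opening from 0.0 (shut) to 1.0 (fully open).
Only numpy, scipy, OpenCV 4.12 (cv2) and the standard library are available. Lean on these libraries where they do the work, as an engineer would, in place of code of your own. Each camera call takes 0.05 s, during which the arm holds its last target.

TASK

Raise the clear shutter by its bottom lip until the lip's end bears gently but definitely (between about 5 and 15 N) on the rubber pad of the height stop on the left post, and keep it pressed there for about half a second. Let go, then slide the stop's bolt fully in under the lip's end so that the shutter is held up, and leave the other things on the bench alone.

Things in the scene. Friction and masses are not known exactly. Their poses are not given: they have to be found in the camera images.
- frame: fixed aluminium frame facing the robot: two upright posts, 30 x 30 mm, 410 mm tall, centred 150 mm to either side, a bar across the top to 440 mm. Origin on the bench midway between the posts; x points away from the robot through the opening, y along the frame to the left seen from the robot, z up. Shutter, stop and bolt share these axes
- shutter: clear counterbalanced shutter, slides straight up and down, stays where left; 3 to 5 N move it. Along its bottom a level lip 12 mm thick sticks out 34 mm towards the robot, from 128 mm right to 177 mm left of its middle, starting 80 to 105 mm above the bench. Origin: middle of the lip's lower front edge. The clear panel stands 53 mm behind that edge and reaches 196 mm up
- ear_top (a point): centre of the top face of the lip's left end (the ear), which passes in front of the left post and comes up under the rubber pad; the ear is 12 mm thick
- stop_pad: round black rubber pad, 28 mm across, 12 mm high, facing down under the arm of the height stop, a dark steel bracket clamped on the left post at varying height: the height mark. Origin: centre of its underside, straight above the ear, 157 mm left of the middle. Shutter is at the mark when the ear's top touches it. The pad gives about 0.25 mm per N and must not bear more than 18 N
- bolt_knob (a point): centre of the bolt's upright black knob, 18 mm across, 18 mm high, on a 10 mm stem. The bolt's 12 mm steel rod lies along the frame's y, its axis 37 mm below this point, from 10 mm left of it to 73 mm right. A guide block is 61 mm right of the knob as found; nothing stands left of or above it. The rod clears the ear by 5 mm when the ear touches the pad; with the shutter too low it is blocked
- bolt (a joint): travel of the bolt in m: 0 drawn back (as found), 0.036 fully in (moved to the right, towards the middle of the shutter, along the frame's -y). Sliding takes about 1.5 N; it stays where it is left
- carton_tall: loose printed carton 50 x 60 x 110 mm standing on the bench; a bystander. Origin: centre of its underside
- carton_flat: loose cardboard carton 80 x 110 x 40 mm lying on the bench; a bystander. Origin: centre of its underside
- tape_roll: loose roll of tape lying flat, 96 mm across, 24 mm high; a bystander. Origin: centre of its underside
- scanner: loose grey and black hand scanner lying down, about 150 x 40 x 30 mm; a bystander. Origin: on its underside near the middle

How it is judged:
By the outcome, as a careful person would: the job done as asked, in the order asked, and still so for the second after the job is handed in, with the robot touching nothing.
It also fails if it takes over 67 s, if anything falls off the work surface, if the arm or the gripper's body presses on something with over 40 N, if the wrist force passes 120 N, or if a joint passes its speed limit or range.

## Working session

There is one attempt and no reset: what is moved stays moved. The work goes in short steps, each a Python script; the robot and the scene stay as the last script left them, time stands still between calls to the robot, and variables do not carry over. Pictures are saved under pics/ and viewed, and the job is handed in when it is done.

```bash
ls; mkdir -p pics; python3 - <<'E'
from plant import robot
import cv2,numpy as np,pickle
s=robot.sense();print(s, robot.nose_length)
for n in ("scene","side","wrist"):
    f=robot.grab_frame(n); pickle.dump(f,open(n+'.pkl','wb'))
    cv2.imwrite(f'pics/{n}0.png',f['image'][:,:,::-1]); print(n,f['fx'],f['dist_coeffs'],f['R'],f['t'])
E
```

```text
pics
{'t': 0.0, 'joint_pos': array([-1.24690662,  0.46945298, -0.04860812,  1.53369456,  0.0241096 ,
        1.14101796, -0.08229444]), 'joint_velocities': array([ 0.00050917, -0.0006777 ,  0.00037053, -0.00196105,  0.00012394,
        0.00211774, -0.00105455]), 'effort': array([-5.40581732e-04, -5.10302675e+01, -4.69530432e-02, -2.37713760e+01,
        1.06480048e-02,  7.61802541e-03, -3.05042072e-06]), 'tcp_pos': array([0.23301192, 0.63289939, 0.24125341]), 'tcp_rot': array([3.14151588e+00, 1.98524658e-03, 1.21805952e+00]), 'wrist_force': array([-0.70262717, -0.14301181, -1.06060144]), 'torque': array([ 0.01421371, -0.05249731,  0.05314779]), 'opening': 0.9977030586069456} 0.011
scene 398.6349518971246 [-0.06865655  0.          0.          0.          0.        ] [[-0.99289142  0.11897392  0.00344088]
 [ 0.10579813  0.89543984 -0.43242832]
 [-0.05452879 -0.42899033 -0.90166175]] [0.56359003 0.01104083 1.24464537]
side 477.9814093561336 [-0.04421624  0.          0.          0.          0.        ] [[ 0.99580636 -0.09127579  0.00619829]
 [-0.04358661 -0.532909   -0.84504923]
 [ 0.08043567  0.84123524 -0.53465258]] [-0.56252849  0.14639997  1.43089537]
wrist 347.9380823555028 [-0.02703069  0.          0.          0.          0.        ] [[ 0.34597666  0.93824019 -0.00234463]
 [ 0.90573455 -0.33333599  0.26178625]
 [ 0.24483683 -0.09269555 -0.96512303]] [-0.67374453 -0.03416615  0.37964609]
```

View pics/scene0.png

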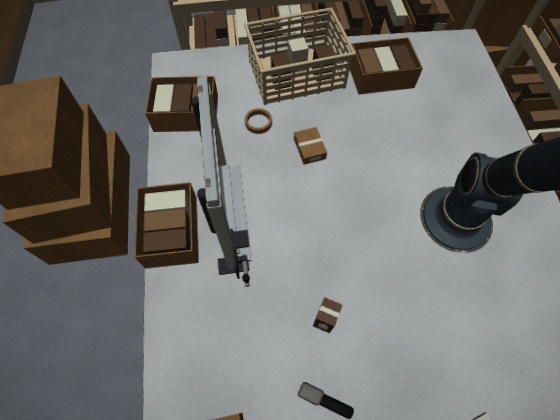

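View pics/side0.png

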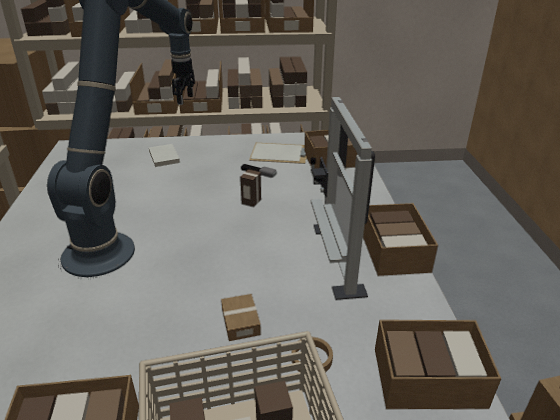

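View pics/wrist0.png

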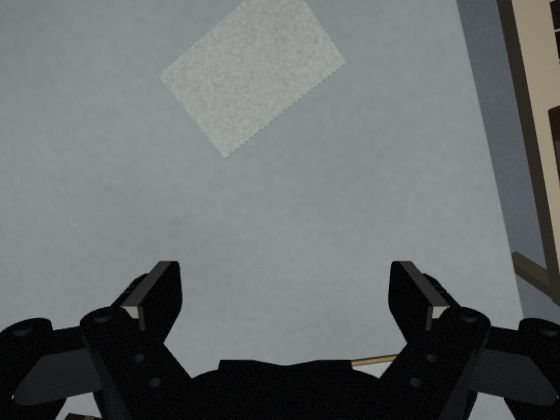

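The scene view shows the frame along cols 200-250: its left post and stop are near (235,268), the knob near (247,280). The cartons are at (310,145) and (328,315), and the scanner is at (325,398). I'll zoom in and deproject.

```bash
cat > h.py <<'E'
import numpy as np,cv2,pickle
def K(f): return np.array([[f['fx'],0,f['cx']],[0,f['fy'],f['cy']],[0,0,1.]])
def cloud(f):
    h,w=f['range_z'].shape
    u,v=np.meshgrid(np.arange(w,dtype=float),np.arange(h,dtype=float))
    p=cv2.undistortPoints(np.stack([u.ravel(),v.ravel()],1)[:,None],K(f),np.array(f['dist_coeffs']))[:,0]
    z=f['range_z'].ravel().astype(float)
    X=np.c_[p*z[:,None],z]
    W=(X-f['t'])@f['R']
    W[z==0]=np.nan
    return W.reshape(h,w,3)
def proj(f,P):
    P=np.atleast_2d(P).astype(float)
    r,_=cv2.Rodrigues(np.array(f['R']))
    return cv2.projectPoints(P,r,np.array(f['t']),K(f),np.array(f['dist_coeffs']))[0][:,0]
def ray(f,uv):
    p=cv2.undistortPoints(np.array([[uv]],float),K(f),np.array(f['dist_coeffs']))[0,0]
    d=f['R'].T@np.array([p[0],p[1],1]); return -f['R'].T@f['t'],d/np.linalg.norm(d)
def crop(f,u0,v0,u1,v1,s,name):
    cv2.imwrite(name,cv2.resize(np.ascontiguousarray(f['image'][v0:v1,u0:u1,::-1]),None,fx=s,fy=s,interpolation=cv2.INTER_CUBIC))
E
python3 - <<'E'
from h import *
f=pickle.load(open('scene.pkl','rb')); crop(f,180,60,280,300,2.5,'pics/sc1.png'); crop(f,200,150,280,300,4,'pics/sc2.png')
C=cloud(f)
g=pickle.load(open('side.pkl','rb')); crop(g,290,80,400,310,2.5,'pics/sd1.png'); 
D=cloud(g)
np.set_printoptions(precision=4,suppress=True)
for n,c in (('scene',C),('side',D)):
    m=(c[...,2]>0.425)&(c[...,2]<0.46)&(abs(c[...,1])<0.6)&(c[...,0]>0.45)&(c[...,0]<1.1)
    p=c[m]; print(n,m.sum(),p.min(0),p.max(0),np.median(p,0))
    r=cv2.minAreaRect(p[:,:2].astype(np.float32)); print(r)
E
```

```text
scene 1507 [ 0.6963 -0.2457  0.4251] [0.7302 0.0847 0.4446] [ 0.7121 -0.0545  0.4388]
((0.7134882211685181, -0.08039061725139618), (0.02494880184531212, 0.3302867114543915), 1.9387534856796265)
side 746 [ 0.6964 -0.2497  0.425 ] [0.7308 0.0819 0.4452] [ 0.7102 -0.1244  0.4405]
((0.7130873799324036, -0.08368995785713196), (0.025493919849395752, 0.33181703090667725), 1.8528958559036255)
```

View pics/sc2.png

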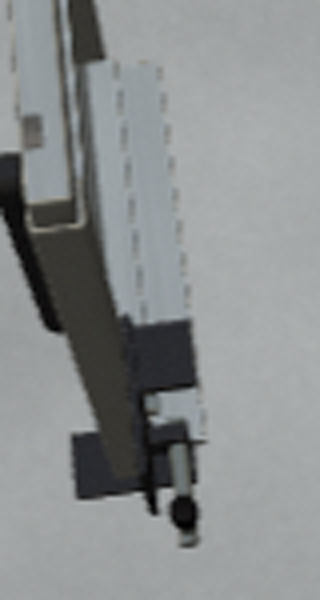

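View pics/sd1.png

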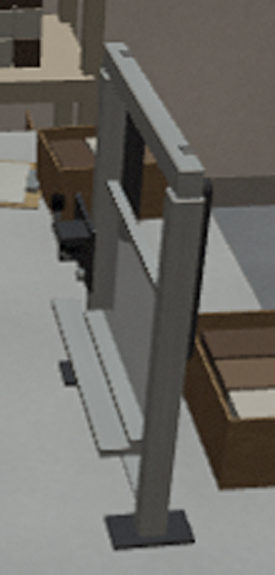

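```bash
python3 - <<'E'
from h import *
np.set_printoptions(precision=4,suppress=True)
pts=[]
for n in ('scene','side'):
    f=pickle.load(open(n+'.pkl','rb'));c=cloud(f)
    m=(c[...,2]>0.42)&(c[...,2]<0.46)&(abs(c[...,1])<0.6)&(c[...,0]>0.45)&(c[...,0]<1.1)
    p=c[m]; 
    # fit yaw from bar median x per y bin
    ys=np.arange(-.22,.06,.02); xs=[]
    for y in ys:
        q=p[abs(p[:,1]-y)<.01]; xs.append([(q[:,0].min()+q[:,0].max())/2,q[:,0].min(),q[:,0].max()])
    xs=np.array(xs); k=np.polyfit(ys,xs,1); print(n,k, 'yaw',-np.arctan(k[0]))
yaw=0.033;c0=np.array([.7133,-.082])
R=np.array([[np.cos(yaw),-np.sin(yaw)],[np.sin(yaw),np.cos(yaw)]])
for n in ('scene','side'):
    f=pickle.load(open(n+'.pkl','rb'));c=cloud(f)
    q=c.copy(); q[...,:2]=(c[...,:2]-c0)@R
    m=(q[...,0]>-.16)&(q[...,0]<-.02)&(abs(q[...,1])<.3)&(q[...,2]>.02)&(q[...,2]<.42)
    p=q[m];print(n,len(p))
    lip=p[(abs(p[:,1])<.12)]
    h,e=np.histogram(lip[:,2],bins=np.arange(.05,.2,.004));print('lip z',[(round(b,3),a) for a,b in zip(h,e) if a>3])
    l=lip[lip[:,2]<.2]; print('lip x',np.percentile(l[:,0],[1,5,50,95,99]),'y all',)
    s=p[(p[:,1]>.12)]
    vs,us=np.where(m)
    for z in np.arange(.06,.4,.01):
        t=s[abs(s[:,2]-z-.005)<=.005]
        if len(t)>0: print('%.3f'%z,len(t),t.min(0)[:2],t.max(0)[:2],np.median(t[:,:2],0))
E
```

```text
scene [[-0.0321 -0.0328 -0.0315]
 [ 0.7106  0.6985  0.7228]] yaw [0.0321 0.0328 0.0315]
side [[-0.0287 -0.0282 -0.0291]
 [ 0.7105  0.6987  0.7223]] yaw [0.0287 0.0282 0.0291]
scene 1366
lip z [(np.float64(0.094), np.int64(22)), (np.float64(0.098), np.int64(406)), (np.float64(0.102), np.int64(253)), (np.float64(0.106), np.int64(29)), (np.float64(0.11), np.int64(43))]
lip x [-0.054  -0.0528 -0.0367 -0.0217 -0.0204] y all
0.090 25 [-0.0537  0.1226] [-0.0258  0.1774] [-0.0464  0.1531]
0.100 83 [-0.0535  0.1209] [-0.0214  0.1786] [-0.0429  0.1539]
0.130 2 [-0.0264  0.1654] [-0.0207  0.2175] [-0.0236  0.1914]
0.140 10 [-0.0266  0.1587] [-0.0208  0.2232] [-0.0242  0.1706]
0.150 26 [-0.0424  0.1621] [-0.02    0.2668] [-0.0246  0.2044]
0.160 100 [-0.0433  0.184 ] [-0.02    0.2666] [-0.0362  0.2158]
0.170 42 [-0.0443  0.1894] [-0.0206  0.2623] [-0.0316  0.1958]
0.180 3 [-0.0207  0.2293] [-0.0202  0.2346] [-0.0207  0.2337]
0.190 8 [-0.0424  0.2184] [-0.0206  0.2646] [-0.0338  0.2625]
0.200 128 [-0.0546  0.1357] [-0.0201  0.2648] [-0.0374  0.1755]
0.210 157 [-0.0546  0.1367] [-0.0202  0.2345] [-
[... 509 characters left out ...]
91  0.148 ]
0.110 1 [-0.0209  0.1256] [-0.0209  0.1256] [-0.0209  0.1256]
0.130 3 [-0.0282  0.1368] [-0.02    0.2003] [-0.0206  0.1596]
0.140 23 [-0.0449  0.1345] [-0.0203  0.1968] [-0.0229  0.1595]
0.150 26 [-0.0454  0.1345] [-0.0201  0.196 ] [-0.0264  0.1878]
0.160 26 [-0.046  0.127] [-0.0201  0.2625] [-0.0429  0.1865]
0.170 14 [-0.0413  0.1304] [-0.0201  0.2564] [-0.0282  0.2139]
0.180 29 [-0.0511  0.1266] [-0.0202  0.2547] [-0.0363  0.1521]
0.190 32 [-0.0514  0.1338] [-0.0203  0.2567] [-0.0396  0.1507]
0.200 58 [-0.0562  0.1315] [-0.0201  0.2592] [-0.0391  0.1546]
0.210 100 [-0.0573  0.1309] [-0.02    0.2212] [-0.0359  0.156 ]
0.220 6 [-0.0212  0.1411] [-0.02    0.2235] [-0.0203  0.1953]
```

```bash
cat >> h.py <<'E'
YAW=.0310;C0=np.array([.7131,-.0822])
RZ=np.array([[np.cos(YAW),-np.sin(YAW)],[np.sin(YAW),np.cos(YAW)]])
def fw(x,y,z): return np.r_[C0+RZ@np.array([x,y]),z]
E
python3 - <<'E'
from h import *
from plant import robot
np.set_printoptions(precision=4,suppress=True)
f=pickle.load(open('scene.pkl','rb'));C=cloud(f)
m=(C[...,2]>.012)&(C[...,2]<.2)&(C[...,0]>.3)&(C[...,0]<.85)&(abs(C[...,1])<.6)
n,l,st,ce=cv2.connectedComponentsWithStats(m.astype(np.uint8))
for i in range(1,n):
    if st[i,4]>40:
        p=C[l==i];print(st[i],p.min(0),p.max(0))
# knob zoom
q=C.copy();q[...,:2]=(C[...,:2]-C0)@RZ
for v in range(272,288): print(v,[tuple((q[v,u]*1000).round().astype(int).tolist()) if q[v,u,2]>.1 else 0 for u in range(241,253)])
for pitch in (0,.2,.4,.6):
    o=[np.pi,-np.pi/2+pitch,0]
    # build R: z tool = forward(down-tilted), x tool = up
    from scipy.spatial.transform import Rotation as Ro
    d=np.array([np.cos(pitch),0,-np.sin(pitch)]);
    for s in (1,-1):
        x=s*np.array([np.sin(pitch),0,np.cos(pitch)]);y=np.cross(d,x)
        M=Ro.from_euler('z',YAW).as_matrix()@np.c_[x,y,d]
        e=Ro.from_matrix(M).as_euler('xyz')
        print(pitch,s,e,[robot.inverse_kinematics(fw(a,0,z),e) for a,z in((-.037,.096),(-.12,.096),(-.037,.18))])
E
```

```text
[ 255   53   84   50 2259] [ 0.3    -0.6     0.0121] [ 0.5748 -0.514   0.1778]
[177  77  21  53 867] [ 0.7831 -0.5997  0.0126] [ 0.8498 -0.4306  0.1022]
[206  76  12  37 177] [ 0.7209 -0.5916  0.0121] [ 0.7487 -0.4934  0.1019]
[245 109  27  23 250] [ 0.539 -0.492  0.012] [ 0.6306 -0.3957  0.0274]
[294 127  33  36 813] [ 0.3753 -0.3756  0.0121] [ 0.4712 -0.2525  0.0454]
[ 218  143   29   88 1392] [ 0.6571 -0.2444  0.0858] [0.7145 0.0077 0.1998]
[ 178  182   20   81 1356] [ 0.8098 -0.1714  0.0121] [0.85   0.0516 0.1057]
[221 244  14  26 198] [0.6976 0.0812 0.0124] [0.7226 0.0861 0.1999]
[235 247  16  32 308] [0.6543 0.0564 0.0921] [0.6905 0.1545 0.1983]
[313 298  29  34 602] [0.4351 0.2233 0.0127] [0.5052 0.2969 0.1138]
[297 382  57  37 815] [0.4349 0.4151 0.0127] [0.5712 0.5154 0.0336]
[214 413  29   7  78] [0.7156 0.4684 0.0178] [0.7752 0.4843 0.1036]
272 [0, 0, (-32, 231, 164), (-34, 231, 164), (-37, 232, 163), (-39, 232, 163), (-42, 231, 161), 0, 0, 0, 0, 0]
273 [0, 0, (-32, 233, 162), (-34, 234, 166), (-37, 234, 162), (-39, 235, 164), (-42, 235, 165), 0, 0, 0, 0, 0]
274 [0, 0, 0, 
[... 2495 characters left out ...]
array([ 0.538 ,  0.5189, -0.501 ,  2.294 ,  3.1687,  0.7701,  0.2505])]
0.6 1 [ 3.1416 -0.9708  0.031 ] [array([ 0.9912,  0.9731, -1.1807,  2.2182,  2.5568,  0.779 , -1.9016]), array([ 1.0693,  0.9063, -1.1812,  2.3932,  2.6535,  0.8272, -2.0371]), array([ 1.0073,  0.709 , -1.168 ,  2.1907,  2.4314,  0.5704, -1.9706])]
0.6 -1 [-3.1416  0.9708 -3.1106] [array([ 0.4463,  0.5994, -0.4088,  2.2447,  3.1083,  0.6215,  0.2886]), array([ 0.4709,  0.5398, -0.3853,  2.4212,  3.1795,  0.738 ,  0.2263]), array([ 0.5213,  0.4309, -0.4914,  2.2131,  3.0665,  0.4219,  0.2882])]<sys>:0: UserWarning: Gimbal lock detected. Setting third angle to zero since it is not possible to uniquely determine all angles.
```

The scene cloud puts the knob at about frame (-38, 257, 196) mm and the lip top at about 102 mm, which predicts the pad at about 182 mm. Next I'm checking reach for a horizontal grasp of the lip.

```bash
cat >> h.py <<'E'
from scipy.spatial.transform import Rotation as Ro
def att(yaw,pitch,s):
    d=np.array([np.cos(pitch),0,-np.sin(pitch)]);x=s*np.array([np.sin(pitch),0,np.cos(pitch)]);y=np.cross(d,x)
    M=Ro.from_euler('z',YAW+yaw).as_matrix()@np.c_[x,y,d]
    return Ro.from_matrix(M).as_euler('xyz'),RZ@np.array([np.cos(yaw),np.sin(yaw)])
E
python3 -W ignore - <<'E'
from h import *
from plant import robot
np.set_printoptions(precision=2,suppress=True)
for pitch in (0.02,.12):
 for gy in (-.08,-.04,0,.04):
  for yaw in (-.6,-.3,0,.3,.5,.7):
   for s in (1,-1):
    e,d=att(yaw,pitch,s)
    g=fw(-.037,gy,.096); 
    P=[g-np.r_[d,0]*.05+[0,0,.15],g-np.r_[d,0]*.05,g,g+[0,0,.088]]
    J=[robot.inverse_kinematics(p,e) for p in P]
    ok=[j is not None for j in J]
    if all(ok): print(pitch,gy,yaw,s,max(abs(J[i+1]-J[i]).max() for i in range(3)),J[2],[round(j[3],2) for j in J])
E
```

```text
0.02 -0.08 -0.6 1 4.768350308601818 [ 0.73  1.31 -1.01  2.2   2.99  1.91 -2.23] [np.float64(2.34), np.float64(2.37), np.float64(2.2), np.float64(2.25)]
0.02 -0.08 -0.6 -1 0.5372710229413322 [-0.36  0.98  0.32  2.26  2.43  1.43 -0.25] [np.float64(2.4), np.float64(2.32), np.float64(2.26), np.float64(2.3)]
0.02 -0.08 -0.3 -1 0.5925639831193051 [ 0.32  0.95 -0.24  2.29  3.05  1.65  0.19] [np.float64(2.43), np.float64(2.4), np.float64(2.29), np.float64(2.32)]
0.02 -0.08 0 1 4.311756481479847 [-0.52  1.52  1.08  2.31  2.98  1.84  1.98] [np.float64(2.36), np.float64(2.4), np.float64(2.31), np.float64(2.35)]
0.02 -0.08 0 -1 0.4108343537371547 [ 0.74  1.   -0.48  2.24  3.59  1.41  0.38] [np.float64(2.39), np.float64(2.34), np.float64(2.24), np.float64(2.28)]
0.02 -0.08 0.3 1 4.939760754103377 [-0.08  1.14  0.71  2.18  3.67  1.95  2.63] [np.float64(2.29), np.float64(2.16), np.float64(2.18), np.float64(2.22)]
0.02 -0.08 0.3 -1 0.85984186891201 [ 1.32  1.39 -1.1   2.1   4.02  0.63  0.66] [np.float64(2.24), np.float64(2.16), np.float64(2.1), np.float64(2.15)]
0.02 -0.08 0.5 -1 0.38888824550071344
[... 9444 characters left out ...]
.31  2.8   1.66  0.44] [np.float64(2.43), np.float64(2.43), np.float64(2.31), np.float64(2.38)]
0.12 0.04 0.3 1 4.416625434329329 [-0.59  1.41  1.09  2.32  3.27  1.96  2.13] [np.float64(2.34), np.float64(2.32), np.float64(2.32), np.float64(2.26)]
0.12 0.04 0.3 -1 0.9555714229921446 [ 0.99  1.15 -0.92  2.24  3.68  0.94  0.7 ] [np.float64(2.36), np.float64(2.32), np.float64(2.24), np.float64(2.28)]
0.12 0.04 0.5 1 4.736283648457505 [ 1.23  1.42 -1.21  2.14  3.8   0.44 -2.25] [np.float64(2.31), np.float64(2.2), np.float64(2.14), np.float64(2.26)]
0.12 0.04 0.5 -1 2.382224953024956 [ 1.26  1.48 -1.26  2.14  3.7   0.4   1.03] [np.float64(2.31), np.float64(2.2), np.float64(2.14), np.float64(2.17)]
```

```bash
python3 -W ignore - <<'E'
from h import *
from plant import robot
np.set_printoptions(precision=3,suppress=True)
robot.move_straight([.233,.633,.40],vel=.2)
e,d=att(-.6,.03,-1)
g=fw(-.043,.03,.096);d=np.r_[d,0]
hi=g-d*.055+[0,0,.17]
best=None
J=robot.inverse_kinematics(hi,e)
print(J); 
q=robot.sense()['joint_pos']; print(q)
robot.move_joints(q+(J-q)*.5)
s=robot.sense();print(s['t'],s['tcp_pos'],s['tcp_rot'])
f=robot.grab_frame('side');cv2.imwrite('pics/s2.png',f['image'][:,:,::-1])
E
```

```text
[-0.664  0.517  0.26   2.372  2.093  1.294  0.165]
[-1.253  0.39  -0.041  1.303  0.016  1.452 -0.075]
3.0333 [0.576 0.225 0.297] [2.179 0.654 1.07 ]
```

View pics/s2.png

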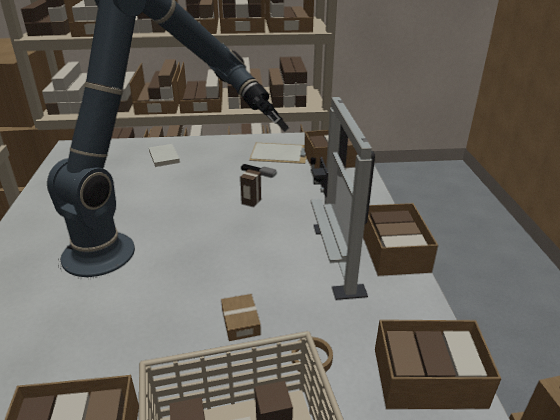

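The gripper, with its tip near (285,128), is clear of the frame. I'll continue in steps.

```bash
python3 -W ignore - <<'E'
from h import *
from plant import robot
np.set_printoptions(precision=3,suppress=True)
J=np.array([-0.664,0.517,0.26,2.372,2.093,1.294,0.165])
q=robot.sense()['joint_pos']
robot.move_joints(q+(J-q)*.4);s=robot.sense();print(s['t'],s['tcp_pos'],s['tcp_rot'],Ro.from_euler('xyz',s['tcp_rot']).as_matrix()[:,2])
f=robot.grab_frame('side');cv2.imwrite('pics/s3.png',f['image'][:,:,::-1])
f=robot.grab_frame('wrist');cv2.imwrite('pics/w3.png',f['image'][:,:,::-1])
E
```

```text
3.6833 [0.624 0.097 0.303] [1.889 1.008 1.015] [ 0.668 -0.726 -0.167]
```

View pics/s3.png

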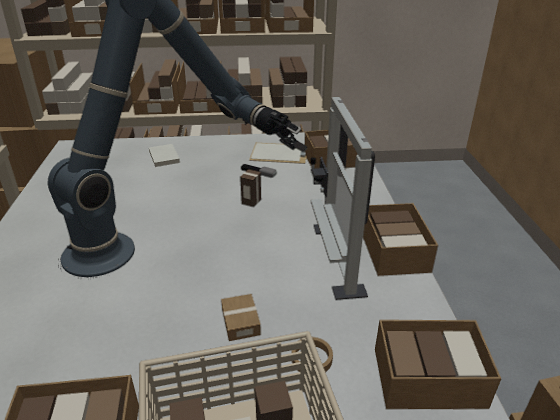

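View pics/w3.png

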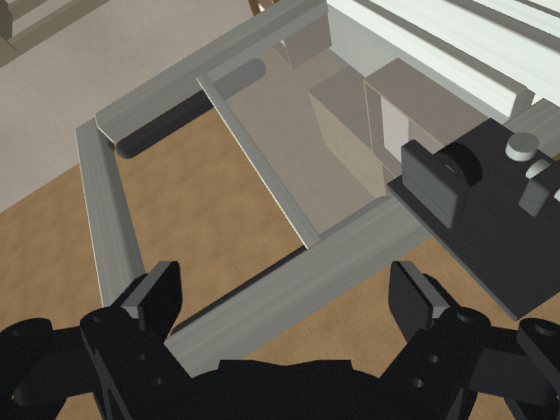

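The wrist view shows the stop arm with its round black pad at about (460,165), and the fingers are clear of it. Next I'll finish the move to the high pose and close the jaws partly.

```bash
python3 -W ignore - <<'E'
from h import *
from plant import robot
np.set_printoptions(precision=3,suppress=True)
e,d=att(-.6,.03,-1);d=np.r_[d,0]
g=fw(-.043,.03,.096)
hi=g-d*.055+[0,0,.17]
robot.move_joints(np.array([-0.664,0.517,0.26,2.372,2.093,1.294,0.165]))
robot.grip(.5,30)
robot.move_straight(hi,attitude=e)
robot.move_straight(g-d*.055,vel=.12)
s=robot.sense();print(s['t'],s['tcp_pos'],s['wrist_force'],s['opening'],s['joint_pos'])
for n in('side','wrist'):
    f=robot.grab_frame(n);cv2.imwrite(f'pics/{n}4.png',f['image'][:,:,::-1]); pickle.dump(f,open(n+'4.pkl','wb'))
E
```

```text
6.7417 [ 0.623 -0.024  0.097] [ 0.83  -0.03  -0.194] 0.4999075493830483 [-0.615  0.949  0.191  2.325  2.091  1.466 -0.184]
```

View pics/side4.png

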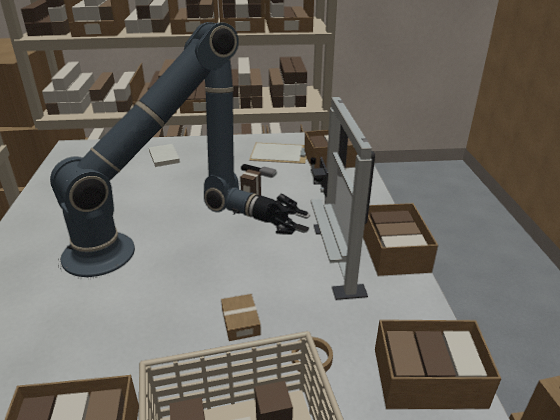

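View pics/wrist4.png

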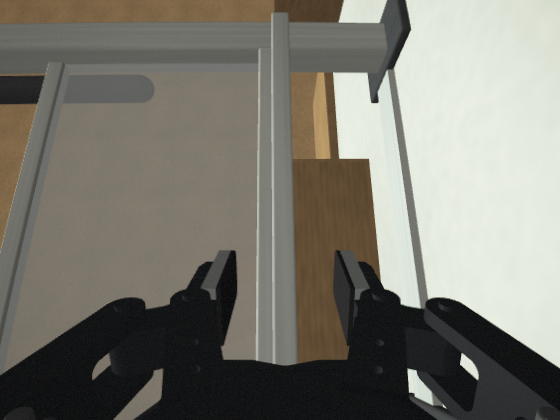

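The lip (front edge cols 272-292) lies centred between the jaws (cols 237-335). Next I insert, grip and make a short test lift.

```bash
python3 -W ignore - <<'E'
from h import *
from plant import robot
np.set_printoptions(precision=3,suppress=True)
e,d=att(-.6,.03,-1);d=np.r_[d,0]
g=fw(-.043,.03,.096)
c=robot.move_straight(g,vel=.06,contact_N=6); s=robot.sense();print(c,s['tcp_pos'],s['wrist_force'])
robot.grip(0,30); s=robot.sense();print(s['t'],s['tcp_pos'],s['wrist_force'],s['torque'],s['opening'])
f=robot.grab_frame('wrist');cv2.imwrite('pics/wrist5.png',f['image'][:,:,::-1])
p=s['tcp_pos'].copy()
for dz in (.005,.01,.02,.03):
    robot.move_straight([*g[:2],.096+dz],vel=.03); s=robot.sense();print(s['t'],s['tcp_pos'],s['wrist_force'],s['torque'])
E
```

```text
False [ 0.669 -0.053  0.096] [-0.56  -0.318 -0.197]
8.2833 [ 0.669 -0.053  0.096] [-2.128  2.459 -0.732] [ 0.156  0.479 -0.038] 0.1345501093966657
8.65 [ 0.669 -0.053  0.101] [-3.349  1.827 -3.159] [0.372 0.907 0.141]
8.9667 [ 0.669 -0.053  0.106] [-3.891  2.696 -3.347] [0.352 0.925 0.122]
9.45 [ 0.669 -0.053  0.117] [-4.9    3.256 -2.63 ] [0.303 0.918 0.194]
9.9333 [ 0.669 -0.053  0.127] [-5.829  4.092 -2.102] [0.356 0.836 0.205]
```

View pics/wrist5.png

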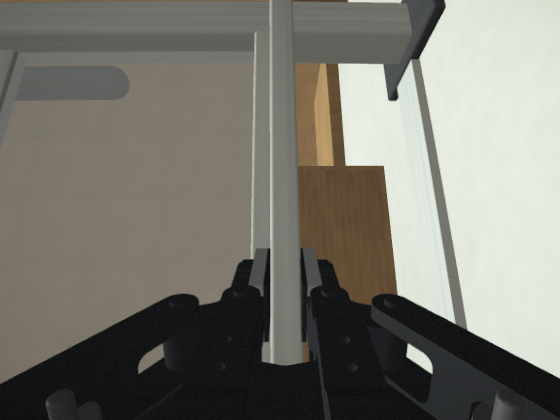

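The grip is good and the shutter moves at about 3 N. Next I lift to just under the pad and then creep up.

```bash
python3 -W ignore - <<'E'
from h import *
from plant import robot
np.set_printoptions(precision=2,suppress=True)
g=fw(-.043,.03,.096)
c=robot.move_straight([*g[:2],.166],vel=.04,contact_N=6);s=robot.sense();print(c,s['t'],s['tcp_pos'],s['wrist_force'])
if not c:
    z=.166;L=[]
    while z<.19:
        z+=.0006; robot.move_straight([*g[:2],z],vel=.012); s=robot.sense(); F=s['wrist_force'][2]
        L.append(F); b=np.median(L[:6]) if len(L)>6 else np.median(L)
        print('%.4f %.4f %.2f'%(z,s['tcp_pos'][2],F),end='; ')
        if F<b-8.5 or F<-13: break
    print('base',b)
    for i in range(7): robot.sleep(.1);s=robot.sense();print(s['t'],s['wrist_force'],s['tcp_pos'][2])
f=robot.grab_frame('side');crop(f,180,80,400,300,2.5,'pics/side6.png')
f=robot.grab_frame('wrist');cv2.imwrite('pics/wrist6.png',f['image'][:,:,::-1])
E
```

```text
False 11.0833 [ 0.67 -0.05  0.17] [-5.28  4.84 -2.6 ]
0.1666 0.1672 -3.62; 0.1672 0.1677 -2.72; 0.1678 0.1683 -4.55; 0.1684 0.1689 -3.85; 0.1690 0.1695 -3.73; 0.1696 0.1701 -4.47; 0.1702 0.1707 -3.87; 0.1708 0.1713 -3.81; 0.1714 0.1719 -4.30; 0.1720 0.1725 -3.53; 0.1726 0.1731 -3.68; 0.1732 0.1737 -4.21; 0.1738 0.1743 -3.78; 0.1744 0.1749 -3.77; 0.1750 0.1755 -3.60; 0.1756 0.1761 -3.64; 0.1762 0.1767 -4.55; 0.1768 0.1772 -3.77; 0.1774 0.1776 -4.92; 0.1780 0.1778 -6.15; 0.1786 0.1781 -7.41; 0.1792 0.1784 -9.75; 0.1798 0.1788 -10.94; 0.1804 0.1794 -13.55; base -3.7924466095287928
17.1833 [ -2.47   4.18 -12.22] 0.1794160148096686
17.2833 [ -3.14   4.34 -12.51] 0.1794355744297927
17.3833 [ -2.5    4.62 -13.05] 0.1794245005736514
17.4833 [ -2.53   4.51 -13.42] 0.17944411613232444
17.5833 [ -2.01   4.88 -13.24] 0.1794218002193077
17.6833 [ -2.77   4.04 -12.5 ] 0.17941829505708634
17.7833 [ -1.78   4.36 -13.08] 0.1794179391207744
```

View pics/side6.png

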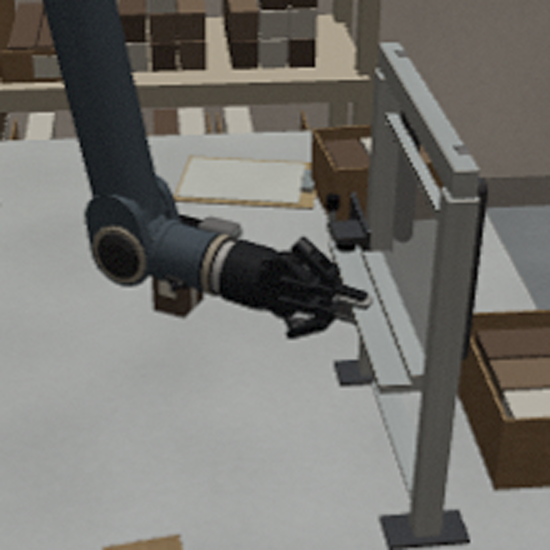

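Contact began at z≈0.177. The pad now carries about 9 N (12.9 N total less 3.8 N sliding force), has given about 2.2 mm, and has been held for over 0.6 s. Next I release and retreat.

```bash
python3 -W ignore - <<'E'
from h import *
from plant import robot
np.set_printoptions(precision=3,suppress=True)
e,d=att(-.6,.03,-1);d=np.r_[d,0]
robot.grip(.5,30)
s=robot.sense();print(s['t'],s['tcp_pos'],s['wrist_force'],s['opening'])
p=s['tcp_pos']
robot.move_straight(p-d*.06,vel=.1)
s=robot.sense();print(s['t'],s['tcp_pos'],s['wrist_force'],s['joint_pos'])
fr={}
for n in('scene','wrist'):
    f=robot.grab_frame(n);cv2.imwrite(f'pics/{n}7.png',f['image'][:,:,::-1]); pickle.dump(f,open(n+'7.pkl','wb'))
f=pickle.load(open('scene7.pkl','rb')); crop(f,200,150,280,300,4,'pics/sc7.png')
C=cloud(f);q=C.copy();q[...,:2]=(C[...,:2]-C0)@RZ
m=(q[...,0]>-.05)&(q[...,0]<-.028)&(q[...,1]>-.11)&(q[...,1]<.125)&(q[...,2]>.07)&(q[...,2]<.3)
print('lip top',np.median(q[m][:,2]),m.sum())
m=(q[...,0]>-.05)&(q[...,0]<-.02)&(q[...,1]>.24)&(q[...,2]>.199)
print('knob',q[m].min(0),q[m].max(0))
# IK for pushing pose, jaws along y, tool down
from itertools import product
for a in (YAW+np.pi/2,YAW-np.pi/2):
    o=[np.pi,0,a]
    for (y,z) in ((.30,.30),(.30,.198),(.24,.198)):
        print(a,y,z,robot.inverse_kinematics(fw(-.038,y,z),o))
E
```

```text
18.2833 [ 0.67  -0.055  0.182] [-0.488  0.257  0.38 ] 0.4984926803471896
19.025 [ 0.619 -0.022  0.182] [0.034 0.132 0.064] [-0.651  0.733  0.233  2.375  2.097  1.383 -0.038]
lip top 0.18299119997715954 617
knob [-0.045  0.25   0.199] [-0.031  0.266  0.207]
1.6017963267948965 0.3 0.3 [-0.452  0.472  0.117  1.399 -0.056  1.273  1.271]
1.6017963267948965 0.3 0.198 [-0.364  0.544 -0.016  1.515  0.009  1.083  1.22 ]
1.6017963267948965 0.24 0.198 [-0.285  0.521 -0.01   1.554  0.006  1.067  1.306]
-1.5397963267948966 0.3 0.3 [-0.219  0.486 -0.239  1.383  0.115  1.286 -2.003]
-1.5397963267948966 0.3 0.198 [-0.216  0.557 -0.239  1.504  0.141  1.097 -2.025]
-1.5397963267948966 0.24 0.198 [-0.13   0.535 -0.239  1.543  0.137  1.081 -1.941]
```

View pics/sc7.png

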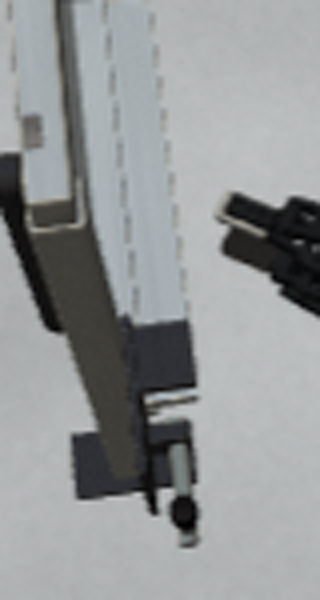

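The lip stayed up, with its top at 0.183 in the depth image. Next I back out along the known path, go to the bolt with the tool pointing down and the jaws shut, and push the knob from its left.

```bash
python3 -W ignore - <<'E'
from h import *
from plant import robot
np.set_printoptions(precision=3,suppress=True)
J=np.array([-0.664,0.517,0.26,2.372,2.093,1.294,0.165]);U=np.array([-1.253,0.39,-0.041,1.303,0.016,1.452,-0.075])
e,d=att(-.6,.03,-1);d=np.r_[d,0]
p=robot.sense()['tcp_pos']
robot.move_straight([p[0],p[1],.266],vel=.15)
robot.move_joints(J); robot.move_joints((J+U)/2); robot.move_joints(U*.8+J*.2)
robot.grip(0,30)
o=[np.pi,0,YAW+np.pi/2]
robot.goto(fw(-.038,.32,.38),o)
robot.move_straight(fw(-.038,.32,.25),vel=.15)
s=robot.sense();print(s['t'],s['tcp_pos'],s['opening'],s['wrist_force'])
for n in('side','wrist'):
    f=robot.grab_frame(n);pickle.dump(f,open(n+'8.pkl','wb'));cv2.imwrite(f'pics/{n}8.png',f['image'][:,:,::-1])
E
```

```text
25.0667 [0.666 0.237 0.251] 0.0012391767066931958 [-0.715 -0.384  0.027]
```

View pics/side8.png

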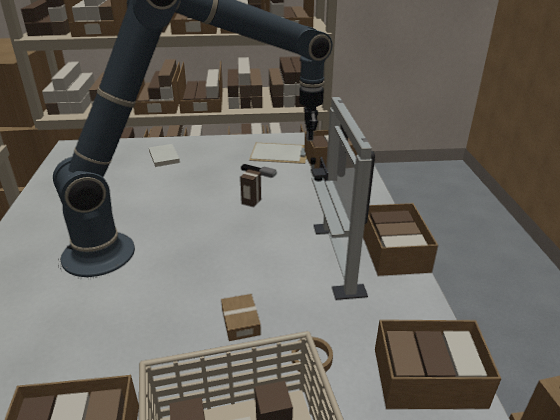

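View pics/wrist8.png

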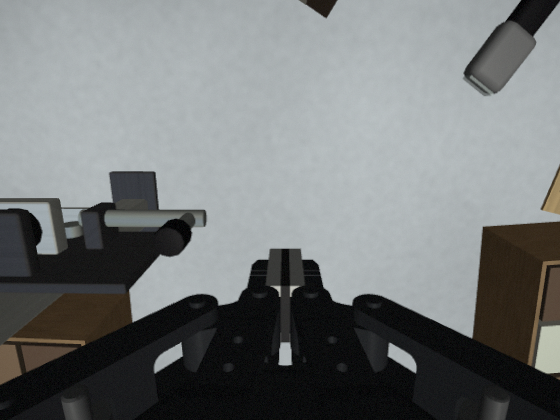

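The wrist view shows the knob at (175,238), to the left of the shut fingers (tip at (287,255)), with its rod running toward the guide at (95,220). I'll check the knob's position in the wrist depth, then descend and push.

```bash
python3 -W ignore - <<'E'
from h import *
from plant import robot
np.set_printoptions(precision=4,suppress=True)
f=pickle.load(open('wrist8.pkl','rb'));C=cloud(f);q=C.copy();q[...,:2]=(C[...,:2]-C0)@RZ
m=(abs(q[...,0]+.038)<.03)&(q[...,1]>.235)&(q[...,1]<.285)&(q[...,2]>.18)&(q[...,2]<.215); m[:,215:]=0
k=q[m]; t=k[k[:,2]>np.percentile(k[:,2],80)-.004]; print('knob',m.sum(),k.min(0),k.max(0),t.min(0),t.max(0))
robot.move_straight(fw(-.038,.32,.202),vel=.12)
s=robot.sense();print(s['t'],s['tcp_pos'],s['wrist_force'])
c=robot.move_straight(fw(-.038,.290,.202),vel=.06,contact_N=5);print(c,((robot.sense()['tcp_pos'][:2]-C0)@RZ))
if not c:
  y=.290
  while y>.236:
    y-=.003; robot.move_straight(fw(-.038,y,.202),vel=.04); s=robot.sense(); F=RZ.T@s['wrist_force'][:2]; yy=((s['tcp_pos'][:2]-C0)@RZ)
    print('%.3f'%y,yy,F,s['wrist_force'][2])
    if np.hypot(*F)>7: break
f=robot.grab_frame('wrist');cv2.imwrite('pics/wrist9.png',f['image'][:,:,::-1])
E
```

```text
knob 1390 [-0.0454  0.235   0.18  ] [-0.012   0.2659  0.215 ] [-0.0453  0.235   0.2033] [-0.0125  0.2659  0.215 ]
25.7167 [0.6655 0.2366 0.2023] [0.4094 0.6778 0.3458]
False [-0.038  0.29 ]
0.287 [-0.038   0.2871] [ 0.6852 -0.8075] -0.2496882550184355
0.284 [-0.038   0.2837] [0.2831 1.1753] 0.6021563538393787
0.281 [-0.0379  0.2806] [0.0467 0.6562] -0.3368579171488425
0.278 [-0.0381  0.278 ] [0.1316 0.9166] 0.4351946155107354
0.275 [-0.0381  0.2749] [-0.4568  1.6552] -0.5352524133243397
0.272 [-0.0381  0.2716] [-0.0709  0.6989] -0.027770617778252373
0.269 [-0.0381  0.2684] [-1.7551  0.4231] 0.4517996078820328
0.266 [-0.038   0.2654] [-0.0098  0.6577] 0.5063827769334418
0.263 [-0.0379  0.2625] [-0.716   0.6657] 0.0748360725216673
0.260 [-0.0379  0.2595] [-1.7293  0.209 ] 0.5299921302670255
0.257 [-0.038   0.2565] [-0.1728  1.0516] 0.1297089487255604
0.254 [-0.038   0.2535] [ 0.4657 -0.1152] -0.17328922097580635
0.251 [-0.038   0.2505] [-0.4343  0.4395] 0.6746369008962617
0.248 [-0.038   0.2475] [-0.6015  0.3267] -0.22553814026797706
0.245 [-0.038   0.2445] [-0.5456  0.734 ] -0.4341560826949128
0.242 [-0.0381  0.243 ] [-0.1982  3.7785] -0.7068898953243024
0.239 [-0.0381  0.2427] [0.5591 7.2214] -0.7378454291967301
```

View pics/wrist9.png

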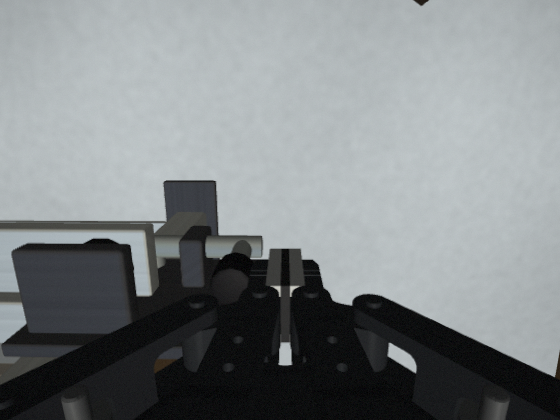

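It met a firm end stop at tool y≈0.243, about 36 mm of travel, and the picture shows the rod pushed through the guide. I'll press a bit more, back off and measure the knob.

```bash
python3 -W ignore - <<'E'
from h import *
from plant import robot
np.set_printoptions(precision=4,suppress=True)
robot.move_straight(fw(-.038,.236,.202),vel=.04);s=robot.sense();print((s['tcp_pos'][:2]-C0)@RZ,RZ.T@s['wrist_force'][:2])
robot.move_straight(fw(-.038,.32,.202),vel=.1)
robot.move_straight(fw(-.038,.32,.25),vel=.15)
f=robot.grab_frame('wrist');cv2.imwrite('pics/wrist10.png',f['image'][:,:,::-1])
robot.move_straight(fw(-.10,.40,.32),vel=.2)
f=robot.grab_frame('scene');crop(f,200,150,280,300,4,'pics/sc10.png')
s=robot.sense();print(s['t'],s['wrist_force'])
C=cloud(f);q=C.copy();q[...,:2]=(C[...,:2]-C0)@RZ
m=(q[...,0]>-.05)&(q[...,0]<-.028)&(q[...,1]>-.11)&(q[...,1]<.125)&(q[...,2]>.07)&(q[...,2]<.3)
print('lip top',np.median(q[m][:,2]),m.sum())
m=(q[...,0]>-.047)&(q[...,0]<-.027)&(q[...,1]>.20)&(q[...,1]<.28)&(q[...,2]>.197)&(q[...,2]<.212)
print('knob',q[m].min(0),q[m].max(0),np.median(q[m],0))
E
```

```text
[-0.0382  0.2425] [ 0.2175 11.1852]
33.2417 [ 0.7392 -0.1692 -0.2948]
lip top 0.18322933872848735 617
knob [-0.0439  0.2134  0.1971] [-0.0285  0.2288  0.2093] [-0.036   0.2215  0.2052]
```

View pics/wrist10.png

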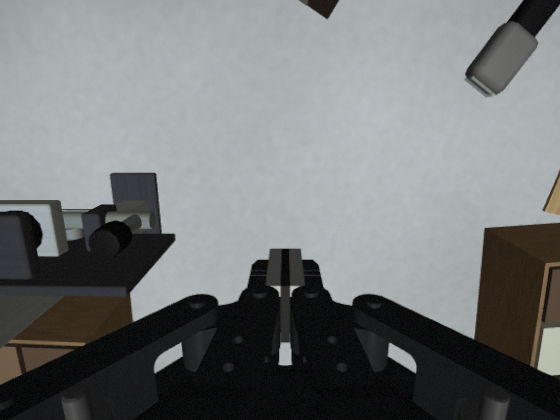

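View pics/sc10.png

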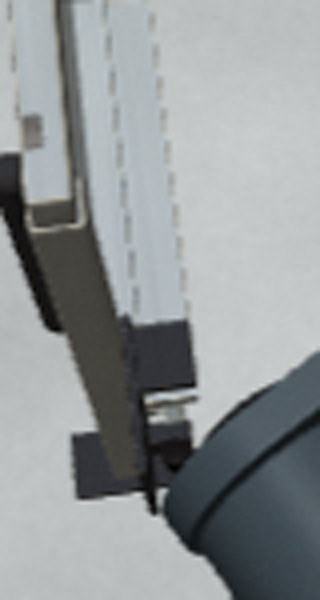

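The knob moved from y 0.2575 to 0.2215 (36 mm), the lip top is still at 0.183, and the robot is clear of everything. I'm handing the job in.

```bash
python3 -c "
from plant import robot
robot.close_job(); print(robot.sense()['t'])"
```

```text
the job is handed in; nothing more can be done
the job is handed in; nothing more can be done
```

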